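Hold test of a friction-hinged tin lid

TASK

Check that the friction hinge of the steel sample tin holds: lift its lid by the bar handle to about half open (50 degrees), let go completely and let it stand on its own for a second. Then press straight down on the dark roller at the lid's front with a gentle, steady push of about 7 newtons (never over 12) for a second, so that the lid does not give, and take your hand away, leaving the lid standing half open. Do not disturb the things lying around the tin.

Things in the scene. Friction and masses are not known exactly. Their poses are not given: they have to be found in the camera images.
- tin: Open bare-steel tin, 160 (x) x 200 (y) x 90 mm high, fixed on a birch base board 220 x 250 x 12 mm that does not move. Origin under the middle of the board, on the counter; x points from the tin's front (handle side, towards the robot) to its back (hinge side), y along the hinge, z up. The hinge line runs along y through (84, 0, 102) mm in this frame.
- lid (a joint): Lid angle in rad: 0 shut, grows as the front edge rises (0.87 = 50 degrees); stop at 1.7. Steel plate 168 x 206 x 5 mm, about 0.4 to 0.6 kg, on a stiff friction hinge that stays at any angle: turning takes about 2.8 N m besides the weight. Lifting at the handle takes 13 to 18 N; 14 N or more down on the roller may drive the lid down.
- handle (a point): Round steel bar, 12 mm thick, 96 mm long along the tin's y, 42 mm ahead of the lid's front edge on two flat arms (80 mm free between them); it can turn between pinching fingers. Origin: middle of the bar, 210 mm in front of the hinge line and 2.5 mm above it when shut, at y = -40 mm of the tin. Turns with the lid; axes as the tin's when shut.
- lug (a point): Slot centre of the loading roller at the lid's front, at y = +70 mm of the tin, else placed as the handle. Dark roller, 20 mm thick, 34 mm long along y, between two flat arms (42 mm free). Its centre is clamped up to 5 mm above or below this point along the lid's normal, differing each time and unmeasured: find it by touch, slowly. It does not give: 1 mm too far adds several N.
- crucible: Bystander: white ceramic cup, 52 mm across, 50 mm high, beside the tin; origin under its centre.
- stopper: Bystander: black rubber stopper, a cone 34 mm across below and 44 mm above, 36 mm high, beside the tin; origin under its centre.
- round_tin: Bystander: shallow round metal tin, 67 mm across, 37 mm high, beside the tin; origin under its centre.

How it is judged:
By the outcome, as a careful person would: the job done as asked, in the order asked, and still so for the second after the job is handed in, with the robot touching nothing.
It also fails if it takes over 51 s, if anything falls off the work surface, if the arm or the gripper's body presses on something with over 40 N, if the wrist force passes 120 N, or if a joint passes its speed limit or range.

ROBOT

A 6-joint arm with a two-finger parallel gripper is mounted at the origin on the work surface. World frame = base frame: x ahead of the robot, y to its left, z up, the work surface at z = 0. Lengths are in m, angles in rad, forces in N, time in s.
With the tool pointing down it reaches from about 0.4 to 0.825 m from the base axis. Payload 7 kg.
Tool frame: the origin (TCP) lies between the finger pads; the fingertips stand 22 mm ahead of it and the grasp point (between the pads) lies 3 mm ahead of it; z points along the fingers, y is the direction in which the jaws open and shut (so a half turn about z gives the same grasp; the last joint's range is limited). The gripper opens to 88 mm and grips with 3 to 60 N. Pads are 19 mm wide; open, the fingers measure 130 mm over their backs; the gripper's body (78 mm by 193 mm) begins 47 mm behind the grasp point.
Start: joints at [1.462, 0.359, 0.012, 0, -1.224, -0.288], TCP at [0.261, 0.623, 0.249] pointing down, gripper open.
Joint ranges: [-3.07, 3.07], [-1.43, 2.12], [-1.02, 1.25], [-3.03, 1.67], [-3.05, -0], [-3.03, 3.03]. Speed limits (rad/s): [2.39, 2.39, 3.01, 3.14, 3.14, 3.14].

INTERFACE

Orientations are given as [roll, pitch, yaw] about the fixed x, y, z axes, in that order (R = Rz(yaw) Ry(pitch) Rx(roll)).
In Python, from station import arm, optics gives the robot as it stands. The module is installed in compiled form; this text tells all that it offers.
- The arm moves only by the tool jog_arm, never from a script. Its argument "motion" is a list that holds one entry, the list of rows, each a list of 7 numbers: the shift along the tool's x, y, z in m, then the turn, a rotation vector about the tool's x, y, z in degrees, then the finger opening in m, from 0 to 0.0876. In form: [[[x, y, z, rx, ry, rz, grip], ...]]. A call has 1 to 8 rows; each row is the pose to reach, as a shift and turn from the pose measured when the call began, along the tool's axes at that moment; what a row does not reach only later rows make up. A row lasts 1/10 s, in which the tool goes at most 50 mm and 8.59 degrees, less where a joint would pass 70% of its speed; a pose out of reach is approached as far as the arm can. A call with a gripper value outside its range is refused whole. The fingers move at their own pace and stop on an object; "newtons" is the grip in N (left out, the last holds). Time passes only in rows, so rows that repeat a pose let the fingers close. It gives the time, the measured TCP pose, the force and the opening at its end, in the units of the state.
- arm.get_state(): the state, without advancing time (a new reading comes with each control period).
- optics.grab_frame(name): name is "scene" or "side" or "wrist"; returns the picture (480x640x3 uint8, red, green, blue); there is no depth.
- optics.camera_model(name): a dict with "mtx" (3x3 intrinsics, pixels), "R" (3x3) and "t" (3): a world point X has camera coordinates R X + t; the wrist camera has in their place "mount" (4x4, takes a point from camera to tool coordinates, whose origin is the TCP and whose axes are the flange's). Camera axes: x right, y down, z forward; pixel columns grow to the right and rows downward; lengths in m; the calibration is good to about 2 mm. The wrist camera is an equidistant fisheye: a pixel r from the principal point sees the ray r / f radians off the axis. A picture is of the moment at which its call begins: read the wrist's pose just before it. camera_model takes no time and is no camera call.
- arm.job_done(): hands the job in, once; it reports no verdict.
The state is a dict: "t": time; "q": joint angles; "qd": joint speeds; "joint_efforts": joint torques, N m; "eef_pos": TCP position; "ee_rot": TCP orientation; "force": force on the tool from outside, world axes, zero at the start; "moment": the same for the moment, N m; "width": finger opening in m.
Only numpy, scipy, OpenCV 4.12 (cv2) and the standard library are available. Lean on these libraries where they do the work, as an engineer would, in place of code of your own. Each camera call takes 0.05 s, during which the arm holds its last target.

## Working session

There is one attempt and no reset: what is moved stays moved. The work goes in short steps, Python scripts to look and compute and a tool call to move; the robot and the scene stay as the last step left them, time stands still between calls to the robot, and variables do not carry over. Pictures are saved under pics/ and viewed, and the job is handed in when it is done.

Besides the shell and the picture viewer there is one more tool, called after ">>>" as name([rows], argument=value, ...), one row to a line, values as JSON. jog_arm: Moves the arm, as the interface text tells. Its arguments: {"type":"object","properties":{"motion":{"type":"array","items":{"type":"array","items":{"type":"array","items":{"type":"number"}}}},"newtons":{"type":"number"}},"required":["motion"]}

```bash
mkdir -p pics
python3 - <<'E'
from station import arm, optics
import cv2,numpy as np
np.set_printoptions(precision=4,suppress=True)
s=arm.get_state()
for k in s: print(k,s[k])
for n in("scene","side","wrist"):
    m=optics.camera_model(n)
    print(n,{k:np.array(v).tolist() for k,v in m.items()})
    im=optics.grab_frame(n); cv2.imwrite(f"pics/{n}0.png",im[:,:,::-1])
E
```

```text
t 0.0
q [ 1.4621  0.3594  0.011  -0.0003 -1.2241 -0.2881]
qd [ 0.0003 -0.0006 -0.0001  0.0019  0.0009 -0.0004]
joint_efforts [ -0.0019 -58.2725  29.3057   6.9974   0.007   -0.0001]
eef_pos [0.2607 0.6221 0.2476]
ee_rot [ 3.1399 -0.0002 -0.3969]
force [ 0.0368 -0.412   0.0802]
moment [ 0.0417 -0.036  -0.0425]
width 0.0877177690042343
scene {'mtx': [[485.5780131417221, 0.0, 310.6349888326458], [0.0, 485.5780131417221, 239.39564308093878], [0.0, 0.0, 1.0]], 'R': [[-0.7823091584715205, 0.6228887577501734, -0.0014057169086872782], [0.34390464677557936, 0.4300388132669631, -0.8347432018352148], [-0.5193476432003379, -0.6535106843444777, -0.550637640331522]], 't': [0.45780871001107765, -0.1369865780896214, 1.343177280239053]}
side {'mtx': [[433.0031811041813, 0.0, 330.2177430748521], [0.0, 433.0031811041813, 238.3484062585833], [0.0, 0.0, 1.0]], 'R': [[0.8945855401830523, -0.4467046051570314, -0.013103702793388418], [-0.29566286641366374, -0.5696080570099483, -0.7668964276963401], [0.3351121912426537, 0.6899287333637093, -0.6416370953737751]], 't': [-0.5283850204945452, 0.2750852047081189, 0.5372330551791907]}
wrist {'mtx': [[371.64829954431775, 0.0, 323.83195046373714], [0.0, 371.64829954431775, 240.08334824234706], [0.0, 0.0, 1.0]], 'mount': [[0.001098657943675267, -0.9558753612233392, -0.29377046610725377, 0.07914747451923868], [0.9999989891572535, 0.001315329415751358, -0.0005399935174093966, -4.170136422432247e-05], [0.0009025714340618668, -0.2937695758833417, 0.955875840080775, -0.13665539745930994], [0.0, 0.0, 0.0, 1.0]]}
```

View pics/scene0.png

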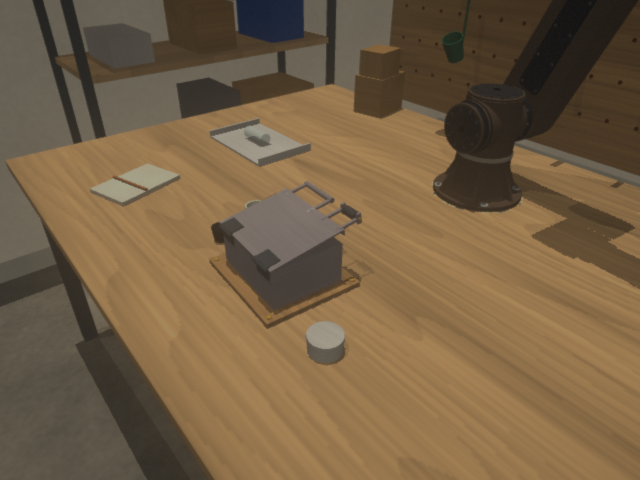

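View pics/side0.png

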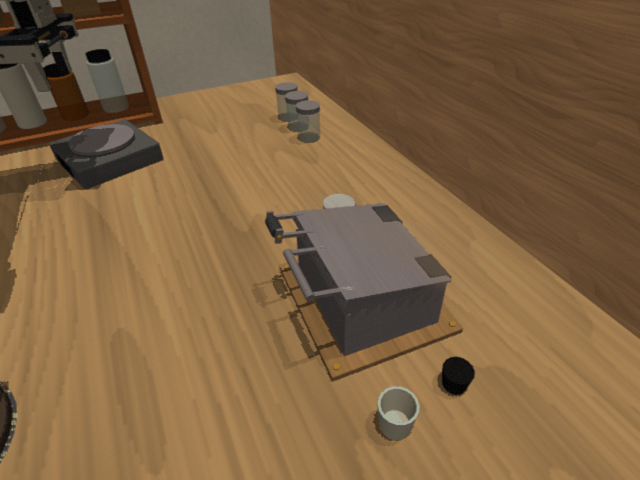

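View pics/wrist0.png

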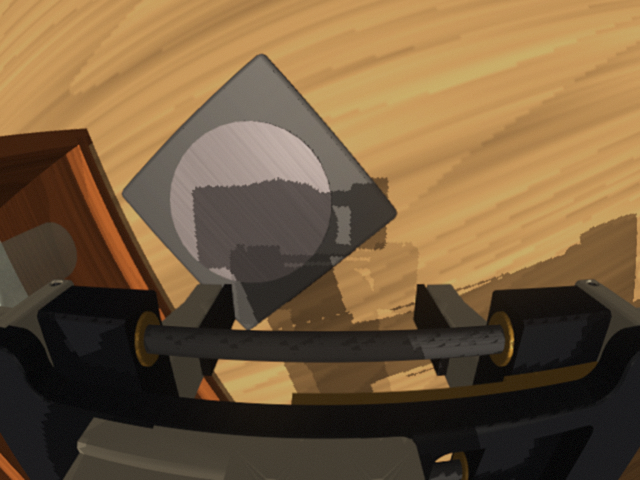

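The scene view shows the tin near (285,245), the handle bar near (318,192), the roller near (350,213) and the round tin at (325,342). The side view shows the handle at (298,272), the roller at (273,226), the crucible at (397,412) and the stopper at (457,375). Next I'll enlarge these areas.

Run:
```python
import cv2
a=cv2.imread("pics/scene0.png");b=cv2.imread("pics/side0.png")
def crop(im,x0,y0,w,h,s,n):
    c=cv2.resize(im[y0:y0+h,x0:x0+w],None,fx=s,fy=s,interpolation=cv2.INTER_CUBIC)
    c=cv2.convertScaleAbs(c,alpha=1.6)
    for i in range(0,w,20):
        cv2.putText(c,str(x0+i),(i*s,10),0,.35,(0,255,255),1); cv2.line(c,(i*s,12),(i*s,18),(0,255,255),1)
    for i in range(0,h,20):
        cv2.putText(c,str(y0+i),(0,i*s+4),0,.35,(0,255,255),1); cv2.line(c,(22,i*s),(28,i*s),(0,255,255),1)
    cv2.imwrite(n,c)
crop(a,200,170,170,150,4,"pics/sc1.png")
crop(b,255,190,215,190,3,"pics/si1.png")
```

```text
(no output)
```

View pics/sc1.png

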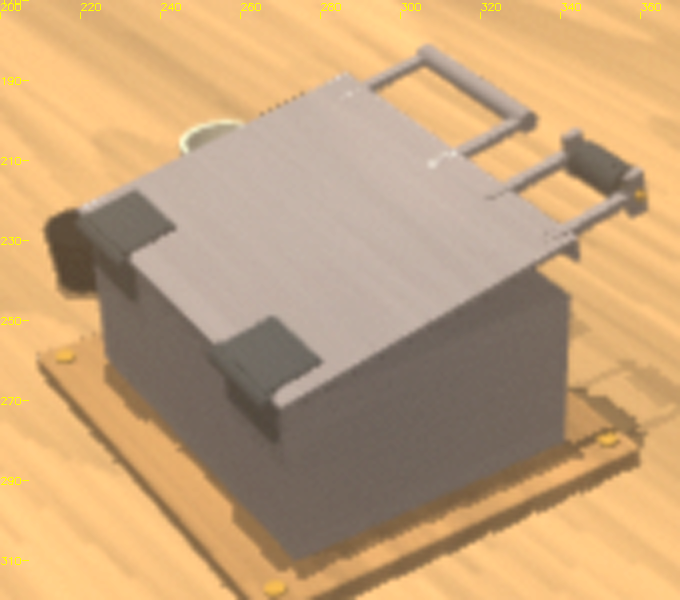

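View pics/si1.png

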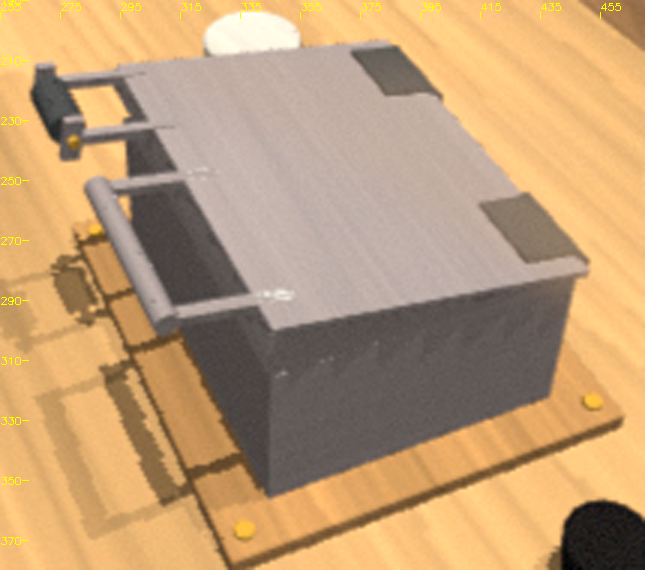

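```bash
cat > h.py <<'E'
import numpy as np
from scipy.spatial.transform import Rotation as Ro
from station import arm, optics
np.set_printoptions(precision=4,suppress=True)
C={n:optics.camera_model(n) for n in("scene","side","wrist")}
def proj(n,X):
    m=C[n];c=np.array(m["R"])@X+np.array(m["t"]);p=np.array(m["mtx"])@c;return p[:2]/p[2]
def lidp(dx,y,n,th): # dx ahead of hinge, n along normal (above hinge), returns tin frame
    return np.array([.084-dx*np.cos(th)+n*np.sin(th)*1.0, y, .102+dx*np.sin(th)+n*np.cos(th)])
def tin2w(p,P): 
    x,y,yaw=p[:3];c,s=np.cos(yaw),np.sin(yaw)
    return np.array([x+c*P[0]-s*P[1],y+s*P[0]+c*P[1],P[2]])
E
cat > fit.py <<'E'
from h import *
from scipy.optimize import least_squares
L=[("scene",.210,-.088,.0025,306.2,182.5),("scene",.210,.008,.0025,332.2,200.2),
("side",.210,-.088,.0025,309.7,298.3),("side",.210,.008,.0025,287.3,251.3),
("scene",.168,-.103,.005,286.5,189.5),("scene",.168,.103,.005,344.2,229.2),("scene",0,.103,.005,270.5,272.2),("scene",0,-.103,.005,220,222.5),
("side",.168,-.103,.005,346,299.3),("side",0,-.103,.005,450.7,279.3),("side",.168,.103,.005,295.7,211.7),("side",0,.103,.005,384.3,204)]
B=[("scene",.11,-.125,.012,209.5,260.5),("scene",-.11,.125,.012,359.5,283),("side",-.11,-.125,.012,332.3,376.7),("side",.11,-.125,.012,462.3,329.3),
("scene",.08,.1,.012,273.7,309.2),("scene",-.08,.1,.102,342.5,243.2),("scene",-.08,.1,.012,341.2,280),("side",-.08,-.1,.012,344.3,355),("side",.08,-.1,.012,438.3,322.3)]
def res(p):
    r=[]
    for n,d,y,h,u,v in L: r+=list(proj(n,tin2w(p,lidp(d,y,h,p[3])))-[u,v])
    for n,a,b,c,u,v in B: r+=list(proj(n,tin2w(p,np.array([a,b,c])))-[u,v])
    return np.array(r)
s=least_squares(res,[.6,0,0,.2],loss="soft_l1")
print(s.x,s.cost);print(res(s.x).reshape(-1,2).round(1))
p=s.x
print("handle",tin2w(p,lidp(.21,-.04,.0025,p[3])),"lug",tin2w(p,lidp(.21,.07,.0025,p[3])),"hinge",tin2w(p,[.084,0,.102]))
for o in(-.005,0,.005):
    X=tin2w(p,lidp(.21,.07,.0025+o,p[3])); print(o,proj("scene",X),proj("side",X))
E
python3 fit.py
```

```text
[ 0.6409 -0.0267 -0.0756  0.1748] 13.316240367845216
[[ 0.5  0.6]
 [ 0.4  0.4]
 [ 0.7 -0.1]
 [-0.2  0.3]
 [ 0.5 -2. ]
 [ 0.3 -0.3]
 [-1.  -1.2]
 [-0.9 -1.5]
 [-0.4  0.1]
 [ 1.3  0. ]
 [-1.7 -0.8]
 [-0.  -1.6]
 [-0.7 -3.1]
 [ 0.8 -1.9]
 [-0.5 -0.3]
 [ 1.4 -1.7]
 [-0.4  0.4]
 [ 0.1  0. ]
 [-0.1 -0.1]
 [-0.   0.4]
 [-0.2 -0.5]]
handle [ 0.5159 -0.0574  0.141 ] lug [0.5242 0.0523 0.141 ] hinge [ 0.7247 -0.0331  0.102 ]
-0.005 [351.4166 215.1458] [274.3267 229.3015]
0 [351.1816 213.1228] [274.5663 226.6347]
0.005 [350.9451 211.0865] [274.8079 223.9441]
```

```bash
cat >> h.py <<'E'
TP=np.array([0.6409,-0.0267,-0.0756])
def delta(pos,yaw=-1.646,rpy=None):
    s=arm.get_state();R0=Ro.from_euler("xyz",s["ee_rot"]);p0=np.array(s["eef_pos"])
    R1=Ro.from_euler("xyz",rpy if rpy is not None else [np.pi,0,yaw])
    d=R0.inv().apply(np.array(pos)-p0);w=(R0.inv()*R1).as_rotvec(degrees=True)
    return np.round(d,4),np.round(w,2)
def st():
    s=arm.get_state();print("t",round(s["t"],2),"p",np.array(s["eef_pos"]),"r",np.array(s["ee_rot"]),"f",np.array(s["force"]),"m",np.array(s["moment"]),"w",round(s["width"],4))
E
python3 - <<'E'
from h import *
print(delta([.5159,-.0574,.24]))
E
```

```text
(array([0.498 , 0.5282, 0.0086]), array([ 0.06, -0.05, 71.57]))
```

>>> jog_arm([
  [[0.031,0.033,0,0,0,4.5,0.032],[0.062,0.066,0,0,0,9,0.032],[0.093,0.099,0,0,0,13.5,0.032],[0.124,0.132,0,0,0,18,0.032],[0.155,0.165,0,0,0,22.5,0.032],[0.186,0.198,0,0,0,27,0.032],[0.217,0.231,0,0,0,31.5,0.032],[0.248,0.264,0,0,0,36,0.032]],
], newtons=50)

```text
t: 0.95
eef_pos: [0.3876, 0.281, 0.2482]
ee_rot: [3.141, -0.001, -1.028]
force: [0.8, -0.3, -0.2]
width: 0.0334
```

Run:
```python
from h import *
st();print(delta([.5159,-.0574,.24]))
```

```text
t 0.95 p [0.3876 0.281  0.2482] r [ 3.1408 -0.0007 -1.028 ] f [ 0.7883 -0.2601 -0.2067] m [ 0.0168 -0.177   0.0494] w 0.0334
(array([0.3561, 0.0649, 0.0086]), array([ 0.03, -0.05, 35.41]))
```

>>> jog_arm([
  [[0.045,0.008,0.001,0,0,4.5,0.032],[0.09,0.016,0.002,0,0,9,0.032],[0.134,0.024,0.003,0,0,13.5,0.032],[0.178,0.032,0.004,0,0,18,0.032],[0.223,0.04,0.005,0,0,22.5,0.032],[0.268,0.049,0.006,0,0,27,0.032],[0.312,0.057,0.008,0,0,31.5,0.032],[0.356,0.065,0.0086,0,0,35.4,0.032]],
])

```text
t: 1.75
eef_pos: [0.5159, -0.0593, 0.2398]
ee_rot: [3.141, -0.001, -1.649]
force: [0.8, 0.7, 1.2]
width: 0.0316
```

>>> jog_arm([
  [[0,0,0,0,0,0,0.032]],
])

```text
t: 1.85
eef_pos: [0.5166, -0.0633, 0.2391]
ee_rot: [3.14, -0.002, -1.656]
force: [-1.0, 0.3, -0.8]
width: 0.0318
```

Run:
```python
from h import *
import cv2
st();print(delta([.5159,-.0574,.24]))
for n in("wrist","scene","side"):
  cv2.imwrite(f"pics/{n}1.png",optics.grab_frame(n)[:,:,::-1])
```

```text
t 1.85 p [ 0.5166 -0.0633  0.2391] r [ 3.1402 -0.0019 -1.6559] f [-0.9636  0.3221 -0.7745] m [0.1058 0.0377 0.0436] w 0.0318
(array([-0.0058,  0.0012, -0.0009]), array([ 0.08, -0.11, -0.57]))
```

View pics/wrist1.png

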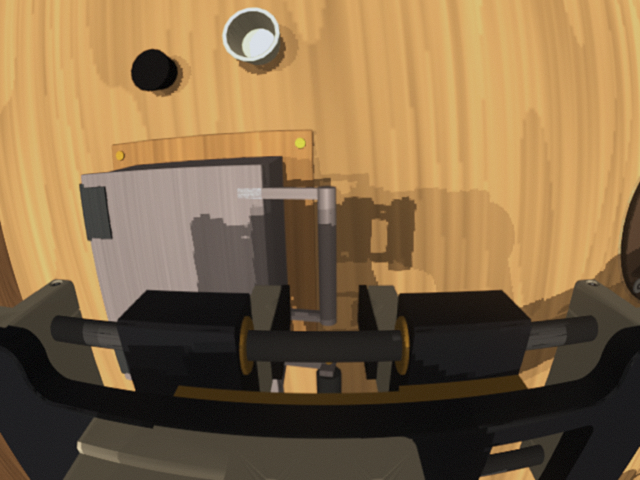

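View pics/side1.png

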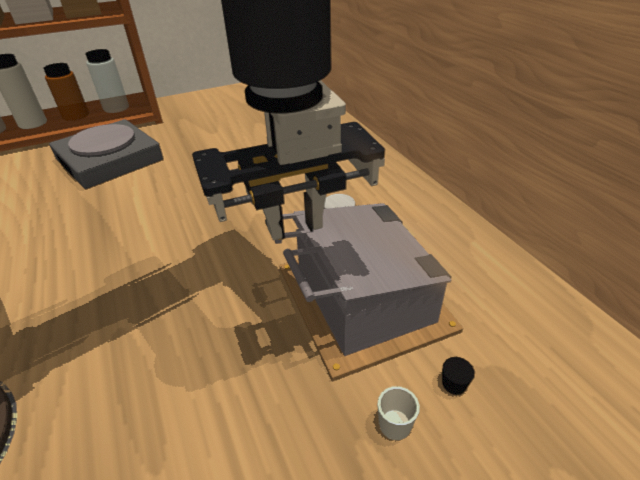

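The wrist picture shows the bar from (327,187) to (329,323), roughly centred between the fingers. I'll check that against the fit.

```bash
cat >> h.py <<'E'
def wproj(X,pos,rpy):
    m=C["wrist"];M=np.array(m["mount"]);K=np.array(m["mtx"])
    R=Ro.from_euler("xyz",rpy);t=R.inv().apply(np.array(X)-pos)
    c=M[:3,:3].T@(t-M[:3,3]);th=np.arctan2(np.hypot(c[0],c[1]),c[2]);r=K[0,0]*th;a=np.arctan2(c[1],c[0])
    return np.array([K[0,2]+r*np.cos(a),K[1,2]+r*np.sin(a)])
E
python3 - <<'E'
from h import *
s=arm.get_state();st()
pos,r=np.array([.5166,-.0633,.2391]),[3.1402,-.0019,-1.6559]
for y in(-.088,.008):
  for dz in(0,.01): 
    print(y,dz,wproj(tin2w(TP,lidp(.21,y,.0025,.1748))+[0,0,dz],pos,r))
print(wproj(tin2w(TP,[-.11,-.125,.012]),pos,r))
print(delta([.5159,-.0574,.144]))
E
```

```text
t 2.0 p [ 0.5156 -0.0596  0.2394] r [ 3.1406 -0.0009 -1.6501] f [-0.5228  0.6422  0.2805] m [ 0.1263 -0.0364  0.0107] w 0.032
-0.088 0 [323.9923 187.9283]
-0.088 0.01 [323.9993 190.4865]
0.008 0 [325.0927 321.2073]
0.008 0.01 [325.1364 328.2233]
[310.805 129.85 ]
(array([-0.0023, -0.0002,  0.0954]), array([ 0.06, -0.05, -0.24]))
```

>>> jog_arm([
  [[-0.002,0.001,0.025,0,0,-0.2,0.032],[-0.002,0.001,0.05,0,0,-0.2,0.032],[-0.002,0.001,0.07,0,0,-0.2,0.032],[-0.002,0.001,0.085,0,0,-0.2,0.032],[-0.002,0.001,0.095,0,0,-0.2,0.032],[-0.002,0.001,0.095,0,0,-0.2,0.032]],
])

```text
t: 2.6
eef_pos: [0.5138, -0.0567, 0.1435]
ee_rot: [3.139, -0.001, -1.645]
force: [-0.0, -0.9, 0.4]
width: 0.0318
```

Run:
```python
from h import *
import cv2
st()
a=optics.grab_frame("side")[170:350,220:420,::-1];b=optics.grab_frame("scene")[130:310,220:420,::-1]
cv2.imwrite("pics/g2.png",cv2.convertScaleAbs(cv2.resize(cv2.hconcat([a,b]),None,fx=2,fy=2,interpolation=2),alpha=1.5))
st();print(delta([.5148,-.0575,.144]))
```

```text
t 2.6 p [ 0.5138 -0.0567  0.1435] r [ 3.1385 -0.0014 -1.6448] f [-0.0437 -0.8966  0.3513] m [ 0.0622 -0.0671 -0.0288] w 0.0318
t 2.7 p [ 0.515 -0.057  0.145] r [ 3.1412 -0.0009 -1.6452] f [0.3884 1.1597 0.6156] m [ 0.0907 -0.0769 -0.0043] w 0.032
(array([0.0005, 0.0001, 0.001 ]), array([ 0.02, -0.05,  0.05]))
```

View pics/g2.png

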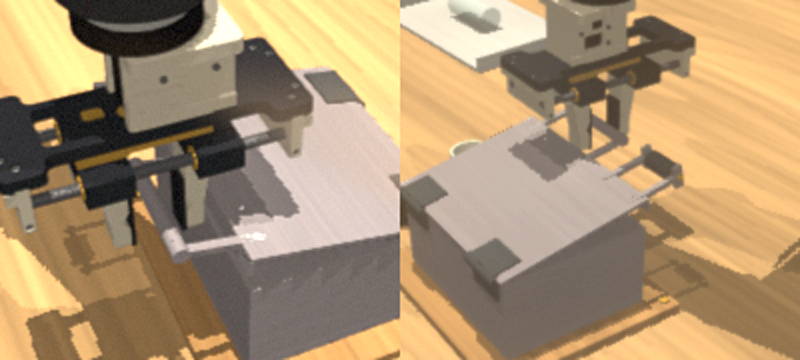

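The bar lies between the fingers in both views, so I'm closing.

>>> jog_arm([
  [[0,0,0.001,0,0,0,0.008],[0,0,0.001,0,0,0,0.008],[0,0,0.001,0,0,0,0.008],[0,0,0.001,0,0,0,0.008],[0,0,0.001,0,0,0,0.008]],
], newtons=55)

```text
t: 3.2
eef_pos: [0.5151, -0.057, 0.1445]
ee_rot: [-3.142, -0.001, -1.645]
force: [-2.8, 1.6, 4.8]
width: 0.0101
```

Run:
```python
from h import *
st()
s=arm.get_state();p0=np.array(s["eef_pos"])
h0=tin2w(TP,lidp(.21,-.04,.0025,.1748))
for a in range(10,56,4):
    d=tin2w(TP,lidp(.21,-.04,.0025,np.deg2rad(a)))-h0
    R0=Ro.from_euler("xyz",s["ee_rot"]); print(a,d,R0.inv().apply(d))
```

```text
t 3.2 p [ 0.5151 -0.057   0.1445] r [-3.1416 -0.0007 -1.6452] f [-2.7697  1.6201  4.7756] m [ 0.6402  0.6849 -0.0325] w 0.0101
10 [-0.      0.     -0.0001] [-0.      0.      0.0001]
14 [ 0.0032 -0.0002  0.0142] [ 0.     -0.0032 -0.0142]
18 [ 0.0074 -0.0006  0.0283] [ 0.     -0.0074 -0.0283]
22 [ 0.0126 -0.001   0.042 ] [ 0.     -0.0126 -0.042 ]
26 [ 0.0187 -0.0014  0.0553] [ 0.0001 -0.0187 -0.0553]
30 [ 0.0257 -0.0019  0.0682] [ 0.0001 -0.0258 -0.0682]
34 [ 0.0336 -0.0025  0.0805] [ 0.0001 -0.0337 -0.0805]
38 [ 0.0423 -0.0032  0.0923] [ 0.0001 -0.0424 -0.0923]
42 [ 0.0518 -0.0039  0.1034] [ 0.0001 -0.052  -0.1034]
46 [ 0.0621 -0.0047  0.1138] [ 0.0002 -0.0623 -0.1138]
50 [ 0.0731 -0.0055  0.1235] [ 0.0002 -0.0733 -0.1235]
54 [ 0.0847 -0.0064  0.1324] [ 0.0002 -0.085  -0.1324]
```

>>> jog_arm([
  [[0,-0.0005,-0.0035,0,0,0,0.005],[0,-0.0015,-0.007,0,0,0,0.005],[0,-0.0023,-0.0106,0,0,0,0.005],[0,-0.0032,-0.0142,0,0,0,0.005],[0,-0.0041,-0.0177,0,0,0,0.005],[0,-0.0051,-0.0212,0,0,0,0.005],[0,-0.0062,-0.0248,0,0,0,0.005],[0,-0.0074,-0.0283,0,0,0,0.005]],
], newtons=60)

```text
t: 4.0
eef_pos: [0.5215, -0.0574, 0.17]
ee_rot: [3.138, -0.001, -1.646]
force: [9.3, -1.8, -22.6]
width: 0.0105
```

Run:
```python
from h import *
import cv2
st()
a=optics.grab_frame("side")[150:330,220:420,::-1];b=optics.grab_frame("scene")[110:290,220:420,::-1]
cv2.imwrite("pics/g3.png",cv2.convertScaleAbs(cv2.resize(cv2.hconcat([a,b]),None,fx=2,fy=2,interpolation=2),alpha=1.5))
st()
```

```text
t 4.0 p [ 0.5215 -0.0574  0.17  ] r [ 3.1381 -0.0006 -1.6464] f [  9.2951  -1.8204 -22.6476] m [-0.3765 -2.5604  0.0511] w 0.0105
t 4.1 p [ 0.5217 -0.0574  0.1705] r [ 3.1385 -0.0006 -1.6463] f [  6.438   -0.9751 -16.0927] m [-0.1375 -1.7419  0.0105] w 0.0102
```

View pics/g3.png

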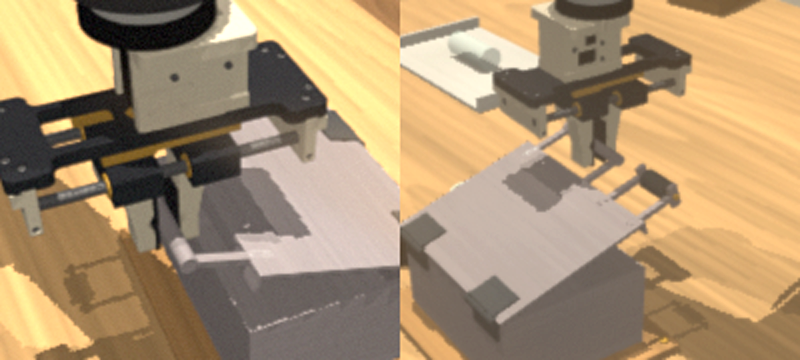

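```bash
cat >> h.py <<'E'
def plan(a0,angs):
    h0=tin2w(TP,lidp(.21,-.04,.0025,np.deg2rad(a0)));s=arm.get_state();R0=Ro.from_euler("xyz",s["ee_rot"])
    for a in angs:
        print(a,R0.inv().apply(tin2w(TP,lidp(.21,-.04,.0025,np.deg2rad(a)))-h0).round(4).tolist(),R0.inv().apply([0,0,1]).round(4))
E
python3 - <<'E'
from h import *
plan(17.4,[19.4,21.4,23.4,25.4,27.4,29.4,31.4,33.4])
E
```

```text
19.4 [0.0, -0.0024, -0.0069] [ 0.0006  0.0031 -1.    ]
21.4 [0.0, -0.005, -0.0138] [ 0.0006  0.0031 -1.    ]
23.4 [0.0, -0.0078, -0.0205] [ 0.0006  0.0031 -1.    ]
25.4 [0.0, -0.0109, -0.0272] [ 0.0006  0.0031 -1.    ]
27.4 [0.0, -0.0142, -0.0337] [ 0.0006  0.0031 -1.    ]
29.4 [0.0, -0.0178, -0.0401] [ 0.0006  0.0031 -1.    ]
31.4 [0.0, -0.0216, -0.0464] [ 0.0006  0.0031 -1.    ]
33.4 [0.0, -0.0255, -0.0526] [ 0.0006  0.0031 -1.    ]
```

>>> jog_arm([
  [[0,-0.0024,-0.0069,0,0,0,0.005],[0,-0.005,-0.0138,0,0,0,0.005],[0,-0.0078,-0.0205,0,0,0,0.005],[0,-0.0109,-0.0272,0,0,0,0.005],[0,-0.0142,-0.0337,0,0,0,0.005],[0,-0.0178,-0.0401,0,0,0,0.005],[0,-0.0216,-0.0464,0,0,0,0.005],[0,-0.0255,-0.0526,0,0,0,0.005]],
], newtons=60)

```text
t: 4.9
eef_pos: [0.5459, -0.0592, 0.222]
ee_rot: [3.134, -0.001, -1.647]
force: [0.1, 2.6, -21.0]
width: 0.0105
```

Run:
```python
from h import *
st()
z=arm.get_state()["eef_pos"][2]-.0035
a=np.rad2deg(np.arcsin((z-.102)/.21))-.7;print(a)
plan(a,[34,36,38,40,42,44,46,48,50,51,52])
```

```text
t 4.9 p [ 0.5459 -0.0592  0.222 ] r [ 3.1343 -0.0006 -1.6468] f [  0.1023   2.5867 -21.007 ] m [0.7964 0.3194 0.0002] w 0.0105
32.98848247487669
34 [0.0, -0.0021, -0.0031] [ 0.0006  0.0072 -1.    ]
36 [0.0, -0.0063, -0.0091] [ 0.0006  0.0072 -1.    ]
38 [0.0, -0.0107, -0.0149] [ 0.0006  0.0072 -1.    ]
40 [0.0, -0.0154, -0.0206] [ 0.0006  0.0072 -1.    ]
42 [0.0, -0.0202, -0.0261] [ 0.0006  0.0072 -1.    ]
44 [0.0, -0.0252, -0.0314] [ 0.0006  0.0072 -1.    ]
46 [0.0, -0.0304, -0.0366] [ 0.0006  0.0072 -1.    ]
48 [0.0, -0.0358, -0.0416] [ 0.0006  0.0072 -1.    ]
50 [0.0, -0.0414, -0.0463] [ 0.0006  0.0072 -1.    ]
51 [0.0, -0.0442, -0.0487] [ 0.0006  0.0072 -1.    ]
52 [0.0, -0.0471, -0.0509] [ 0.0006  0.0072 -1.    ]
```

>>> jog_arm([
  [[0,-0.004,-0.006,0,0,0,0.005],[0,-0.0085,-0.012,0,0,0,0.005],[0,-0.013,-0.0178,0,0,0,0.005],[0,-0.0178,-0.0234,0,0,0,0.005],[0,-0.0227,-0.0288,0,0,0,0.005],[0,-0.0278,-0.034,0,0,0,0.005],[0,-0.0331,-0.0391,0,0,0,0.005],[0,-0.0358,-0.0416,0,0,0,0.005]],
], newtons=60)

```text
t: 5.7
eef_pos: [0.5808, -0.0617, 0.2638]
ee_rot: [3.131, -0.0, -1.647]
force: [-7.5, 4.9, -16.0]
width: 0.0106
```

Run:
```python
from h import *
import cv2
st()
a=optics.grab_frame("side")[130:310,220:420,::-1];b=optics.grab_frame("scene")[90:270,220:420,::-1]
cv2.imwrite("pics/g4.png",cv2.convertScaleAbs(cv2.resize(cv2.hconcat([a,b]),None,fx=2,fy=2,interpolation=2),alpha=1.5))
st()
z=arm.get_state()["eef_pos"][2]-.0035
a=np.rad2deg(np.arcsin((z-.102)/.21))-.7;print(a)
plan(a,[48,49,50,50.5,51,52])
```

```text
t 5.7 p [ 0.5808 -0.0617  0.2638] r [ 3.1314 -0.0004 -1.6469] f [ -7.5496   4.8806 -16.0118] m [1.9057 3.2039 0.0267] w 0.0106
t 5.8 p [ 0.5811 -0.0618  0.2641] r [ 3.1323 -0.0005 -1.6467] f [ -7.1164   4.5129 -14.7272] m [ 1.9282  2.872  -0.0299] w 0.0102
48.327685479161026
48 [-0.0, 0.0009, 0.0008] [ 0.0005  0.0093 -1.    ]
49 [0.0, -0.0019, -0.0016] [ 0.0005  0.0093 -1.    ]
50 [0.0, -0.0046, -0.004] [ 0.0005  0.0093 -1.    ]
50.5 [0.0, -0.0061, -0.0052] [ 0.0005  0.0093 -1.    ]
51 [0.0, -0.0075, -0.0063] [ 0.0005  0.0093 -1.    ]
52 [0.0, -0.0104, -0.0086] [ 0.0005  0.0093 -1.    ]
```

View pics/g4.png

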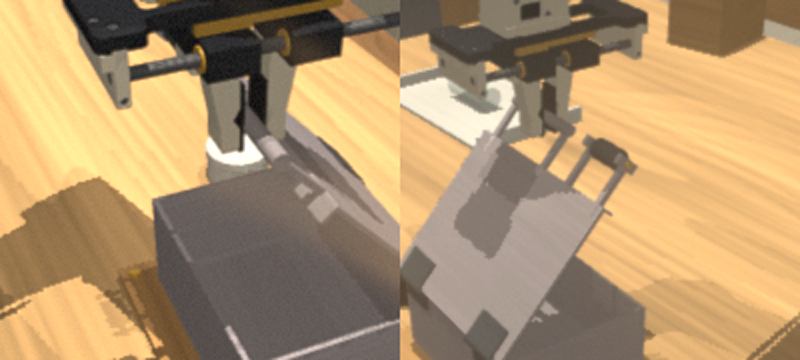

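>>> jog_arm([
  [[0,-0.0025,-0.002,0,0,0,0.005],[0,-0.0065,-0.0056,0,0,0,0.005],[0,-0.0065,-0.0056,0,0,0,0.005],[0,-0.0065,-0.0056,0,0,0,0.005]],
], newtons=60)

```text
t: 6.2
eef_pos: [0.5877, -0.0621, 0.2699]
ee_rot: [3.132, -0.0, -1.647]
force: [-4.3, 3.6, -18.6]
width: 0.0101
```

Run:
```python
from h import *
st()
z=arm.get_state()["eef_pos"][2]-.0035
a=np.rad2deg(np.arcsin((z-.102)/.21))-.7;print(a)
```

```text
t 6.2 p [ 0.5877 -0.0621  0.2699] r [ 3.1317 -0.0004 -1.6467] f [ -4.2928   3.5541 -18.6393] m [ 1.3998  1.7139 -0.0263] w 0.0101
50.82523785661348
```

>>> jog_arm([
  [[0,0,0,0,0,0,0.034],[0,0,0,0,0,0,0.034],[0,0,0,0,0,0,0.034]],
])

```text
t: 6.5
eef_pos: [0.5906, -0.0627, 0.274]
ee_rot: [3.14, -0.001, -1.646]
force: [-0.3, -1.2, 0.6]
width: 0.0285
```

Run:
```python
from h import *
import cv2
st()
a=optics.grab_frame("side")[130:310,220:420,::-1];b=optics.grab_frame("scene")[90:270,220:420,::-1]
cv2.imwrite("pics/g5.png",cv2.convertScaleAbs(cv2.resize(cv2.hconcat([a,b]),None,fx=2,fy=2,interpolation=2),alpha=1.5))
st()
```

```text
t 6.5 p [ 0.5906 -0.0627  0.274 ] r [ 3.1403 -0.0008 -1.646 ] f [-0.3174 -1.2461  0.5672] m [ 0.0507 -0.0833 -0.0223] w 0.0285
t 6.6 p [ 0.5895 -0.0625  0.2726] r [ 3.1374 -0.0004 -1.6464] f [-0.5617 -0.6077 -0.2824] m [ 0.0962 -0.1006 -0.0181] w 0.033
```

View pics/g5.png

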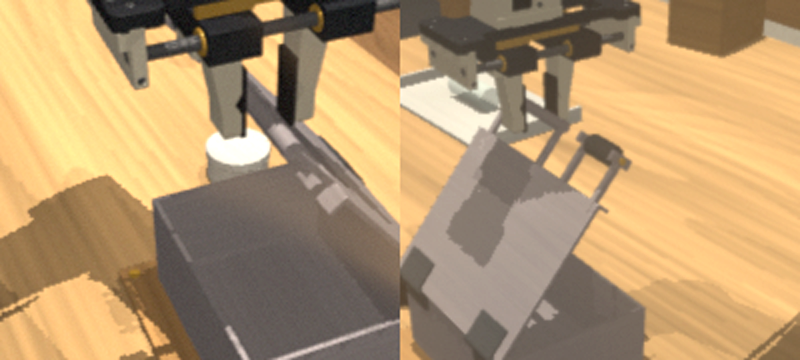

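>>> jog_arm([
  [[0,0,-0.012,0,0,0,0.034],[0,0,-0.03,0,0,0,0.034],[0,0,-0.055,0,0,0,0.034],[0,0,-0.085,0,0,0,0.034],[0,0,-0.09,0,0,0,0.01],[0,0,-0.09,0,0,0,0.002],[0,0,-0.09,0,0,0,0.0],[0,0,-0.09,0,0,0,0.0]],
], newtons=15)

```text
t: 7.4
eef_pos: [0.5895, -0.0625, 0.3618]
ee_rot: [3.136, -0.001, -1.646]
force: [-0.1, -0.8, -0.1]
width: 0.0074
```

Run:
```python
from h import *
import cv2
st()
def crop(im,x0,y0,w,h,s,n):
    c=cv2.resize(im[y0:y0+h,x0:x0+w,::-1],None,fx=s,fy=s,interpolation=cv2.INTER_CUBIC)
    c=cv2.convertScaleAbs(c,alpha=1.6)
    for i in range(0,w,20):
        cv2.putText(c,str(x0+i),(i*s,10),0,.35,(255,0,0),1); cv2.line(c,(i*s,12),(i*s,18),(255,0,0),1)
    for i in range(0,h,20):
        cv2.putText(c,str(y0+i),(0,i*s+4),0,.35,(255,0,0),1); cv2.line(c,(22,i*s),(28,i*s),(255,0,0),1)
    cv2.imwrite(n,c)
a=optics.grab_frame("scene");b=optics.grab_frame("side")
crop(a,210,120,160,150,4,"pics/sc6.png");crop(b,270,140,200,150,4,"pics/si6.png")
cv2.imwrite("pics/sc6f.png",a[:,:,::-1]);cv2.imwrite("pics/si6f.png",b[:,:,::-1])
st()
for a in(48,50,52):
  print(a,[proj(n,tin2w(TP,lidp(.21,y,.0025,np.deg2rad(a)))).round(1) for n in("scene","side") for y in(-.088,.008,.07)],[proj(n,tin2w(TP,lidp(.168,y,.005,np.deg2rad(a)))).round(1) for n in("scene",) for y in(-.103,.103)])
```

```text
t 7.4 p [ 0.5895 -0.0625  0.3618] r [ 3.1361 -0.0007 -1.6465] f [-0.1434 -0.7689 -0.0629] m [ 0.0834 -0.0751 -0.0061] w 0.0074
t 7.5 p [ 0.5896 -0.0626  0.3618] r [ 3.136  -0.0008 -1.6465] f [0.1947 0.0767 0.0674] m [ 0.0957 -0.0385  0.0094] w 0.0021
48 [array([278.2, 138.5]), array([304.8, 154.5]), array([324.1, 166.2]), array([362.2, 209.4]), array([330.1, 168.9]), array([313.2, 147.7])] [array([262.3, 153.2]), array([320.9, 192.6])]
50 [array([275.7, 136.8]), array([302.3, 152.8]), array([321.6, 164.5]), array([366.9, 204.8]), array([334.1, 164.8]), array([316.9, 143.8])] [array([260.2, 151.9]), array([318.8, 191.4])]
52 [array([273.1, 135.2]), array([299.6, 151.2]), array([319. , 162.9]), array([371.7, 200.3]), array([338.2, 160.8]), array([320.7, 140. ])] [array([258.1, 150.8]), array([316.6, 190.3])]
```

View pics/sc6.png

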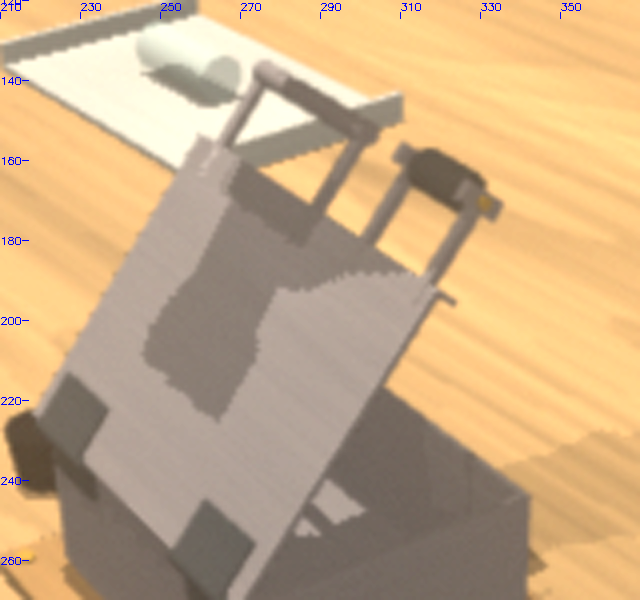

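View pics/si6.png

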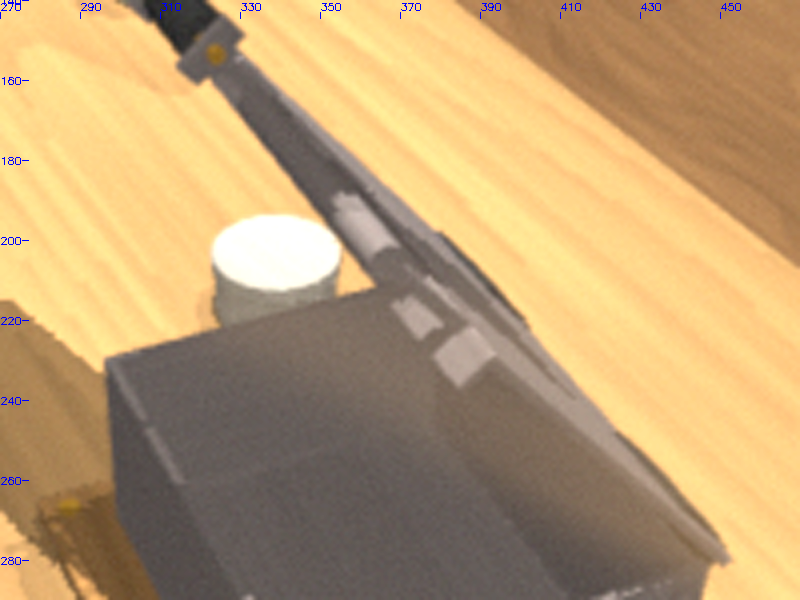

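Run:
```python
from h import *
for o in(-.005,0,.003,.005):
    X=tin2w(TP,lidp(.21,.07,.0025+o,np.deg2rad(49.6)));print(o,X,X[2]+.032,proj("scene",X),proj("side",X))
print(delta([.596,.046,.32]))
```

```text
-0.005 [0.5923 0.0472 0.2603] 0.2923027448300569 [323.8504 165.9558] [313.669  147.2165]
0 [0.5961 0.0469 0.2635] 0.29554334433537255 [322.12   164.7882] [316.1535 144.5795]
0.003 [0.5984 0.0467 0.2655] 0.29748770403856195 [321.0749 164.083 ] [317.6482 142.993 ]
0.005 [0.5999 0.0466 0.2668] 0.2987839438406882 [320.3752 163.6109] [318.6463 141.9336]
(array([-0.1088,  0.0016,  0.0417]), array([ 0.32, -0.04, -0.03]))
```

>>> jog_arm([
  [[-0.035,0,0,0.3,0,0,0.0],[-0.07,0.001,0,0.3,0,0,0.0],[-0.1,0.001,0.01,0.3,0,0,0.0],[-0.109,0.001,0.025,0.3,0,0,0.0],[-0.109,0.001,0.042,0.3,0,0,0.0],[-0.109,0.001,0.042,0.3,0,0,0.0],[-0.109,0.001,0.042,0.3,0,0,0.0]],
])

```text
t: 8.2
eef_pos: [0.5966, 0.046, 0.3197]
ee_rot: [3.141, -0.002, -1.646]
force: [-0.9, -0.3, 0.8]
width: 0.0005
```

Run:
```python
from h import *
import cv2
st()
a=optics.grab_frame("side")[80:260,240:440,::-1];b=optics.grab_frame("scene")[90:270,220:420,::-1]
cv2.imwrite("pics/g7.png",cv2.convertScaleAbs(cv2.resize(cv2.hconcat([a,b]),None,fx=2,fy=2,interpolation=2),alpha=1.5))
cv2.imwrite("pics/w7.png",optics.grab_frame("wrist")[:,:,::-1])
st();print(delta([.5965,.0465,.303]))
```

```text
t 8.2 p [0.5966 0.046  0.3197] r [ 3.1405 -0.0017 -1.6463] f [-0.931  -0.3061  0.7709] m [ 0.06   -0.0553 -0.0119] w 0.0005
t 8.35 p [0.5971 0.0459 0.3207] r [-3.1405 -0.0005 -1.6469] f [-0.2644 -0.1227  0.0687] m [ 0.1004 -0.0615  0.0044] w 0.0003
(array([-0.0006,  0.0006,  0.0177]), array([-0.06, -0.03, -0.05]))
```

View pics/g7.png

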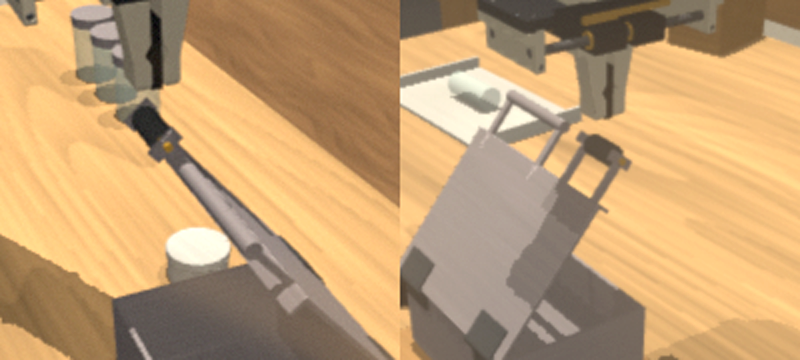

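View pics/w7.png

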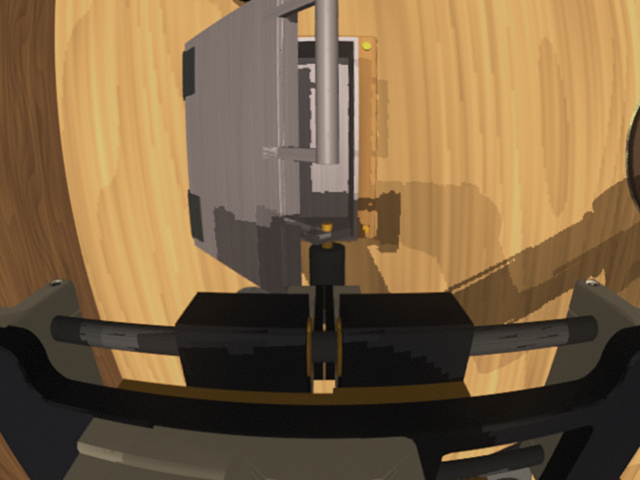

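>>> jog_arm([
  [[0,0,0.006,0,0,0,0],[0,0,0.012,0,0,0,0],[0,0,0.017,0,0,0,0],[0,0,0.019,0,0,0,0],[0,0,0.019,0,0,0,0],[0,0,0.019,0,0,0,0]],
])

```text
t: 8.95
eef_pos: [0.5971, 0.0459, 0.3018]
ee_rot: [-3.14, -0.001, -1.647]
force: [-0.8, 0.1, -0.0]
width: 0.0003
```

Run:
```python
from h import *
st()
```

```text
t 8.95 p [0.5971 0.0459 0.3018] r [-3.1405 -0.0006 -1.6468] f [-0.7716  0.0737 -0.0465] m [ 0.1066 -0.0917  0.0131] w 0.0003
```

>>> jog_arm([
  [[0,0,0.0005,0,0,0,0],[0,0,0.001,0,0,0,0],[0,0,0.001,0,0,0,0],[0,0,0.001,0,0,0,0]],
])

```text
t: 9.35
eef_pos: [0.5971, 0.0459, 0.3008]
ee_rot: [-3.14, -0.001, -1.647]
force: [-0.0, 0.3, 0.9]
width: 0.0006
```

>>> jog_arm([
  [[0,0,0.0005,0,0,0,0],[0,0,0.001,0,0,0,0],[0,0,0.001,0,0,0,0],[0,0,0.001,0,0,0,0]],
])

```text
t: 9.75
eef_pos: [0.5971, 0.0459, 0.2998]
ee_rot: [-3.14, -0.001, -1.647]
force: [-0.9, 0.0, 0.2]
width: 0.0005
```

Still free. I'll take smaller steps from here.

>>> jog_arm([
  [[0,0,0.0003,0,0,0,0],[0,0,0.0006,0,0,0,0],[0,0,0.0006,0,0,0,0],[0,0,0.0006,0,0,0,0]],
])

```text
t: 10.15
eef_pos: [0.5972, 0.0459, 0.2992]
ee_rot: [-3.14, -0.001, -1.647]
force: [1.2, -0.4, 1.3]
width: 0.0005
```

>>> jog_arm([
  [[0,0,0.0003,0,0,0,0],[0,0,0.0006,0,0,0,0],[0,0,0.0006,0,0,0,0],[0,0,0.0006,0,0,0,0]],
])

```text
t: 10.55
eef_pos: [0.5971, 0.0458, 0.2986]
ee_rot: [-3.141, -0.001, -1.647]
force: [-0.1, 0.5, -0.3]
width: 0.0006
```

>>> jog_arm([
  [[0,0,0.0003,0,0,0,0],[0,0,0.0006,0,0,0,0],[0,0,0.0006,0,0,0,0],[0,0,0.0006,0,0,0,0]],
])

```text
t: 10.95
eef_pos: [0.5971, 0.0459, 0.298]
ee_rot: [-3.141, -0.001, -1.647]
force: [0.6, -0.8, -0.1]
width: 0.0007
```

>>> jog_arm([
  [[0,0,0.0003,0,0,0,0],[0,0,0.0006,0,0,0,0],[0,0,0.0006,0,0,0,0],[0,0,0.0006,0,0,0,0]],
])

```text
t: 11.35
eef_pos: [0.5971, 0.0459, 0.2974]
ee_rot: [-3.141, -0.001, -1.647]
force: [0.4, 1.1, 0.5]
width: 0.0004
```

>>> jog_arm([
  [[0,0,0.0003,0,0,0,0],[0,0,0.0006,0,0,0,0],[0,0,0.0006,0,0,0,0],[0,0,0.0006,0,0,0,0]],
])

```text
t: 11.75
eef_pos: [0.5972, 0.0459, 0.2969]
ee_rot: [-3.14, -0.001, -1.647]
force: [-0.4, 0.5, 1.3]
width: 0.0004
```

>>> jog_arm([
  [[0,0,0.0003,0,0,0,0],[0,0,0.0005,0,0,0,0],[0,0,0.0005,0,0,0,0],[0,0,0.0005,0,0,0,0]],
])

```text
t: 12.15
eef_pos: [0.5972, 0.0459, 0.2968]
ee_rot: [-3.14, -0.001, -1.647]
force: [-1.9, -0.1, 5.2]
width: 0.0003
```

Run:
```python
from h import *
import cv2
st()
a=optics.grab_frame("side")[90:190,270:370,::-1];b=optics.grab_frame("scene")[110:210,270:370,::-1]
cv2.imwrite("pics/g8.png",cv2.convertScaleAbs(cv2.resize(cv2.hconcat([a,b]),None,fx=4,fy=4,interpolation=2),alpha=1.5))
st()
```

```text
t 12.15 p [0.5972 0.0459 0.2968] r [-3.14   -0.0005 -1.6467] f [-1.8607 -0.0989  5.2382] m [0.1439 0.7206 0.0082] w 0.0003
t 12.25 p [0.5972 0.0458 0.2968] r [-3.1399 -0.0005 -1.6467] f [-0.7507  0.7374  5.7832] m [ 0.2752  0.7593 -0.0118] w 0.0007
```

View pics/g8.png

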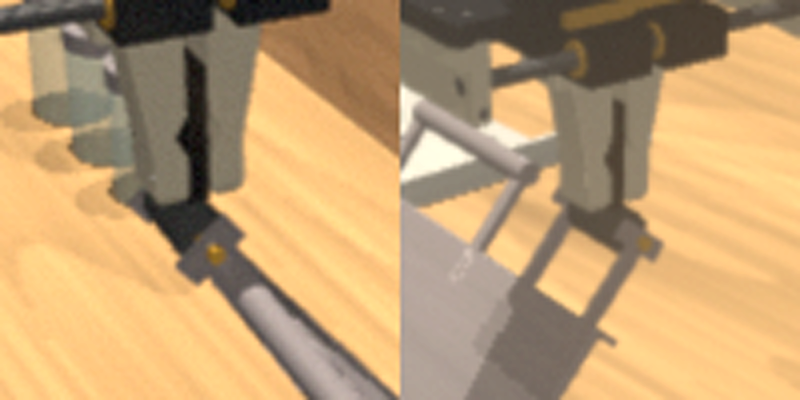

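Contact at about 5.5 N, with the fingertips on the roller between its arms in both views. Now a slight increase.

>>> jog_arm([
  [[0,0,0.0005,0,0,0,0],[0,0,0.0005,0,0,0,0],[0,0,0.0005,0,0,0,0]],
])

```text
t: 12.55
eef_pos: [0.5972, 0.0458, 0.2967]
ee_rot: [-3.14, -0.0, -1.647]
force: [-3.4, 0.4, 5.5]
width: 0.0007
```

Run:
```python
from h import *
st()
```

```text
t 12.55 p [0.5972 0.0458 0.2967] r [-3.1395 -0.0005 -1.6466] f [-3.4052  0.3914  5.4851] m [ 0.3243  0.9235 -0.0169] w 0.0007
```

>>> jog_arm([
  [[0,0.0002,0.0006,0,0,0,0],[0,0.0002,0.0006,0,0,0,0],[0,0.0002,0.0006,0,0,0,0]],
])

```text
t: 12.85
eef_pos: [0.5972, 0.0458, 0.2967]
ee_rot: [-3.139, -0.0, -1.646]
force: [-1.8, 0.7, 6.0]
width: 0.0001
```

Run:
```python
from h import *
st()
```

```text
t 12.85 p [0.5972 0.0458 0.2967] r [-3.1387 -0.0004 -1.6464] f [-1.7569  0.7287  5.9784] m [0.3029 0.7181 0.0337] w 0.0001
```

>>> jog_arm([
  [[0,0.0002,0.0007,0,0,0,0],[0,0.0002,0.0007,0,0,0,0],[0,0.0002,0.0007,0,0,0,0],[0,0.0002,0.0007,0,0,0,0]],
])

```text
t: 13.25
eef_pos: [0.5972, 0.0459, 0.2967]
ee_rot: [-3.138, -0.0, -1.646]
force: [-2.4, 0.2, 6.8]
width: 0.0009
```

Run:
```python
from h import *
st()
```

```text
t 13.25 p [0.5972 0.0459 0.2967] r [-3.1377 -0.0002 -1.6462] f [-2.3905  0.2316  6.7575] m [0.3211 0.8105 0.0047] w 0.0009
```

Around 6.8 N. Camera calls leave the arm's target unchanged, so I'll hold with those for about 1.3 s and log the force.

Run:
```python
from h import *
import cv2
F=[];Z=[]
for i in range(26):
    im=optics.grab_frame("scene" if i%2 else "side");s=arm.get_state();F.append(s["force"]);Z.append(s["eef_pos"][2])
F=np.array(F);print(F[:,2].round(1),F.mean(0),F[:,2].max(),np.array(Z)[[0,-1]]);st()
a=optics.grab_frame("scene");cv2.imwrite("pics/sc9.png",a[:,:,::-1])
```

```text
[6.  6.4 6.1 6.4 6.8 7.2 6.1 7.  6.6 7.1 6.4 6.5 6.8 7.4 6.8 6.6 7.  5.7
 6.5 6.2 6.9 6.5 6.1 7.8 6.8 5.9] [-2.3081  0.5591  6.5982] 7.840604364291069 [0.2967 0.2967]
t 14.55 p [0.5972 0.0459 0.2967] r [-3.1378 -0.0002 -1.6463] f [-2.9584 -1.1221  5.8912] m [ 0.323   0.8464 -0.0175] w 0.0001
```

The mean was 6.6 N and steady. I'll trim the sideways 2.3 N slightly and bring it to 7 N for a second hold.

>>> jog_arm([
  [[0,0.0004,0.0007,0,0,0,0],[0,0.0004,0.00075,0,0,0,0]],
])

```text
t: 14.8
eef_pos: [0.5971, 0.0459, 0.2967]
ee_rot: [-3.136, -0.0, -1.646]
force: [-2.0, 0.1, 6.6]
width: 0.0002
```

Run:
```python
from h import *
F=[];Z=[]
for i in range(26):
    im=optics.grab_frame("scene" if i%2 else "side");s=arm.get_state();F.append(s["force"]);Z.append(s["eef_pos"][2])
F=np.array(F);print(F[:,2].round(1),F.mean(0),F[:,2].max(),np.array(Z)[[0,-1]]);st()
```

```text
[6.5 7.5 7.  5.8 7.2 6.8 6.2 5.6 6.4 6.8 6.5 6.6 6.7 6.1 7.1 5.8 6.2 6.4
 6.9 5.7 5.5 5.9 6.2 6.5 6.6 6.5] [-1.6377  0.3174  6.418 ] 7.468945218030478 [0.2967 0.2967]
t 16.1 p [0.5971 0.0458 0.2967] r [-3.1365 -0.0002 -1.6461] f [-1.9367  0.259   6.4936] m [0.2615 0.5665 0.0288] w 0.0003
```

Both holds were steady at 6.4–6.6 N with z constant. Now I'm retreating straight up.

>>> jog_arm([
  [[0,0,-0.003,0,0,0,0],[0,0,-0.015,0,0,0,0],[0,0,-0.04,0,0,0,0],[0,0,-0.08,0,0,0,0],[0,0,-0.11,0,0,0,0],[0,0,-0.11,0,0,0,0],[0,0,-0.11,0,0,0,0]],
])

```text
t: 16.8
eef_pos: [0.5967, 0.046, 0.4077]
ee_rot: [-3.135, 0.001, -1.646]
force: [0.3, 0.2, 0.2]
width: 0.0006
```

Run:
```python
from h import *
import cv2
a=optics.grab_frame("scene");b=optics.grab_frame("side");st()
o=cv2.imread("pics/sc6f.png");
A=np.hstack([o[110:340,200:400],a[110:340,200:400,::-1]])
cv2.imwrite("pics/end.png",cv2.convertScaleAbs(cv2.resize(A,None,fx=2,fy=2,interpolation=2),alpha=1.5))
cv2.imwrite("pics/endside.png",b[:,:,::-1])
```

```text
t 16.9 p [0.5962 0.0459 0.4059] r [-3.1379 -0.0003 -1.6462] f [ 0.0708  0.5767 -0.1263] m [ 0.0931 -0.0368 -0.0277] w 0.0004
```

View pics/end.png

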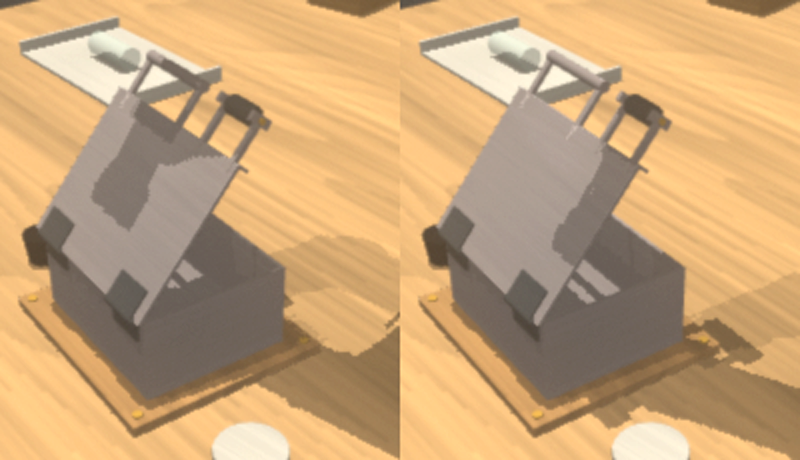

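View pics/endside.png

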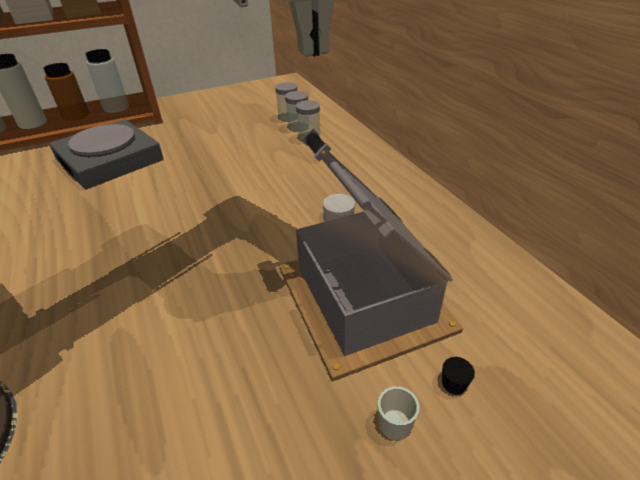

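The lid looks the same before and after the press: bar at the same pixels, about (277,138) to (302,153) in the scene view. The crucible (397,412), stopper (457,375) and round tin (325,342) haven't moved, and the gripper is clear. Handing in.

```bash
python3 -c "
from station import arm
print(arm.job_done())"
```

```text
the job is handed in; nothing more can be done
None
```

The friction hinge holds: I lifted the lid by the bar to about 49.5–50°, let go, and it stood on its own for several seconds, including well over a second before I touched the roller. The job was handed in at about 17 s of the 51 s allowed.

- **Press:** I found the roller by touch and pressed down on it for about 4 s in all. That included two steady 1.3 s holds averaging 6.6 N and 6.4 N, slightly under the 7 N asked. The highest reading was 7.8 N.
- **Lid during the press:** the fingertip height did not change during either hold, so the lid did not give.
- **Sideways force:** the push was not perfectly straight down. There was about 2 N sideways, which I reduced only from 2.3 N to 1.6 N.
- **Last checks:** the lid looks the same in the pictures before and after the press. The crucible, stopper and round tin have not moved, and the gripper is about 110 mm above the roller, touching nothing.
- **Disagreements:** angle estimates while gripping ranged from 49.9° to 50.8°, and the camera reading after release was about 49.5°. The wrist camera placed the bar about 2 mm nearer the robot than the other two cameras did; I went about halfway and the grasp was good.

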